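# Unstack the lunch boxes into their trays

## Robot

A 6-joint arm with a two-finger parallel gripper is mounted at the origin on a cart in front of the work surface, level with it; the furniture and walls round the work are solid. World frame = base frame: x ahead of the robot, y to its left, z up, the work surface at z = 0. Lengths are in mm, angles in rad, forces in N, time in s.
With the tool pointing down it reaches from about 325 to 875 mm from the base axis. Payload 4.4 kg.
Tool frame: the origin (TCP) lies at the very end of the fingers, on their centre line; the grasp point (between the pads) lies 19 mm behind it; z points along the fingers, y is the line along which they close (so a half turn about z gives the same grasp; the last joint's range is limited). The gripper opens to 85 mm and grips with 20 to 120 N. Pads are 22 mm wide; open, the fingers measure 114 mm over their backs; the gripper's body (76 mm by 85 mm) begins 54 mm behind the grasp point. The pads swing forward as they close: fully open they stand 13 mm farther back than shut.
Start: joints at [-1.413, 0.207, 1.542, -0, 1.393, -0.15], TCP at [174.739, -547.808, 231.282] pointing down, gripper open.
Joint ranges: [-2.73, 2.73], [-0.86, 2.22], [0.23, 2.46], [-1.11, 4.25], [0.08, 2.63], [-2.82, 2.82]. Speed limits (rad/s): [2.79, 2.79, 3.14, 3.14, 3.14, 3.14].

## Interface

Orientations are given as a unit quaternion [w, x, y, z].
In Python, from cell import env gives the robot as it stands.
- The arm moves only by the tool drive_tool, never from a script. Its argument "moves" is text: rows parted by semicolons, each of 7 numbers parted by spaces: the turn, a rotation vector about the tool's x, y, z normalised to -1 to 1, where 1 is 90 degrees, then the shift along the tool's x, y, z normalised to -1 to 1, where 1 is 0.4 m, then the opening, from 0 (shut) to 1 (fully open). A call has 1 to 8 rows; each row is the pose to reach, as a shift and turn from the pose commanded when the call began, along the tool's axes at that moment; what a row does not reach only later rows make up. A row lasts 1/10 s, in which the tool goes at most 50 mm and 8.59 degrees, less where a joint would pass 70% of its speed; a pose out of reach is approached as far as the arm can. A call with a number of a shift or a turn outside -1 to 1 is refused whole. A call with a gripper value outside its range is refused whole. The fingers move at their own pace and stop on an object; the grip force is fixed at half the most. Time passes only in rows, so rows that repeat a pose let the fingers close. It gives the time, the measured TCP pose, the force, the opening and the grip force at its end, in the units of the state.
- env.read_state(): the state, without advancing time (a new reading comes with each control period).
- env.camera(name): name is "side" or "top" or "wrist"; returns a dict with "color" (420x560x3 uint8, red, green, blue), "fov_y" (degrees; the focal length in pixels is half the picture's height over the tangent of half this angle, whatever the lens; pixels are square), "cx", "cy" (the principal point, pixels), "dist" ([k1, k2, p1, p2, k3] as OpenCV has them; the pictures are not rectified), "R" (3x3) and "t" (3): a world point X has camera coordinates R X + t. Camera axes: x right, y down, z forward; pixel columns grow to the right and rows downward; lengths in mm; the calibration is good to about 2 mm. A picture is of the moment at which its call begins. There is no depth.
- env.finish_job(): hands the job in; it is judged then, once.
The state is a dict: "t": time; "joints": joint angles; "qvel": joint speeds; "joint_efforts": joint torques, N m; "tcp_pos": TCP position; "tcp_rot": TCP orientation; "wrist_force": force on the tool from outside, world axes, zero at the start; "moment": the same for the moment, N m; "finger_gap": opening from 0.0 (shut) to 1.0 (fully open); "finger_force": force on a finger pad.
Only numpy, scipy, OpenCV 4.12 (cv2) and the standard library are available. Lean on these libraries where they do the work, as an engineer would, in place of code of your own. Each camera call takes 0.05 s, during which the arm holds its last target. There are 200 camera calls.

## Task

Take the stack of four lunch boxes apart and set each box right way up in the tray of the same colour as its lid, lying flat inside the rim. Keep the boxes level while you carry them, and leave the salt shaker and the pepper mill standing where they are.

Things in the scene. Friction and masses are not known exactly. Their poses are not given: they have to be found in the camera images.
- blue_box: Lunch box with a blue lid and white body, 144 x 66 x 44 mm (long x wide x high), about 244 g, rigid, lid snapped on and fixed; at the start the bottom of the stack, lying loose and flat, long sides roughly parallel. Origin: centre of its underside; x along its length, y across its width, z up. Flat upright sides: grip across the width. A clip on each short end juts out 4 mm.
- green_box: Lunch box with a green lid and white body, 120 x 63 x 44 mm (long x wide x high), about 220 g, rigid, lid snapped on and fixed; at the start second from the bottom, lying loose and flat, long sides roughly parallel. Origin: centre of its underside; x along its length, y across its width, z up. Flat upright sides: grip across the width. A clip on each short end juts out 4 mm.
- yellow_box: Lunch box with a yellow lid and white body, 96 x 60 x 44 mm (long x wide x high), about 196 g, rigid, lid snapped on and fixed; at the start third from the bottom, lying loose and flat, long sides roughly parallel. Origin: centre of its underside; x along its length, y across its width, z up. Flat upright sides: grip across the width. A clip on each short end juts out 4 mm.
- red_box: Lunch box with a red lid and white body, 72 x 56 x 44 mm (long x wide x high), about 172 g, rigid, lid snapped on and fixed; at the start the top of the stack, lying loose and flat, long sides roughly parallel. Origin: centre of its underside; x along its length, y across its width, z up. Flat upright sides: grip across the width. A clip on each short end juts out 4 mm.
- blue_tray: Shallow blue tray fixed to the worktop, 168 x 90 mm outside, inside 160 x 82 mm (8 mm spare round the blue box), walls 4 mm thick, rim 12 mm above the worktop, inner floor 4 mm above the worktop. Origin: centre of its underside, on the worktop; x along its length, y across its width, z up.
- green_tray: Shallow green tray fixed to the worktop, 144 x 87 mm outside, inside 136 x 79 mm (8 mm spare round the green box), walls 4 mm thick, rim 12 mm above the worktop, inner floor 4 mm above the worktop. Origin: centre of its underside, on the worktop; x along its length, y across its width, z up.
- yellow_tray: Shallow yellow tray fixed to the worktop, 120 x 84 mm outside, inside 112 x 76 mm (8 mm spare round the yellow box), walls 4 mm thick, rim 12 mm above the worktop, inner floor 4 mm above the worktop. Origin: centre of its underside, on the worktop; x along its length, y across its width, z up.
- red_tray: Shallow red tray fixed to the worktop, 96 x 80 mm outside, inside 88 x 72 mm (8 mm spare round the red box), walls 4 mm thick, rim 12 mm above the worktop, inner floor 4 mm above the worktop. Origin: centre of its underside, on the worktop; x along its length, y across its width, z up.
- salt_shaker: Small glass salt shaker with a grey top, 44 mm across, 90 mm high, loose, standing among the trays; origin at the centre of its underside, z up. Leave it standing where it is. Fixed things near the work: a crock of utensils up to 350 mm high fills x above 0.62, y from 0.12 to 0.38; a row of jars stands beyond x = 0.80.
- pepper_mill: Wooden pepper mill, 58 mm across, 170 mm high, loose, standing among the trays; origin at the centre of its underside, z up. Leave it standing where it is. Fixed things on this side: a stand mixer up to 355 mm high fills x above 0.43, y below -0.32 (y below -0.26 where x is above 0.62); an onion and a mug stand in front of it, beyond y = -0.37.
There are look-alikes about, which are no part of the job. What is shaped like the pepper_mill but pink is not meant.

How it is judged:
By the outcome, as a careful person would: the job done as asked, in the order asked, and still so for the second after the job is handed in, with the robot touching nothing.
It also fails if it takes over 134 s, if anything falls off the work surface, if the arm or the gripper's body presses on something with over 40 N, if the wrist force passes 120 N, or if a joint passes its speed limit or range.

## Working session

There is one attempt and no reset: what is moved stays moved. The work goes in short steps, Python scripts to look and compute and a tool call to move; the robot and the scene stay as the last step left them, time stands still between calls to the robot, and variables do not carry over. Pictures are saved under pics/ and viewed, at most 15 in all, crops included, and the job is handed in when it is done.

Besides the shell and the picture viewer there is one more tool, called after "Call:" as name(argument=value, ...), one argument or row to a line, values as JSON. drive_tool: Moves the arm, as the interface text tells. Scaled input: -1 to 1 covers 0.4 m each way for a shift and 90 degrees each way for a turn. Its arguments: {"type":"object","properties":{"moves":{"type":"string"}},"required":["moves"]}

```bash
ls; mkdir -p pics; python3 - <<'E'
from cell import env
import cv2
for n in("top","side","wrist"):
    c=env.camera(n); cv2.imwrite(f"pics/{n}0.png",c["color"][:,:,::-1]); print(n,c["fov_y"],c["cx"],c["cy"],c["dist"],c["R"],c["t"])
s=env.read_state(); print(s)
E
```

```text
pics
top 52.65241009327166 278.8186057190665 203.52146191531017 [-0.08637096  0.          0.          0.          0.        ] [[-1.66236350e-01 -9.86085937e-01  2.20061023e-05]
 [-9.22663379e-01  1.55536573e-01 -3.52846515e-01]
 [ 3.47933564e-01 -5.86762208e-02 -9.35681215e-01]] [ 144.21057419  527.98455484 1041.14469879]
side 56.552327053195825 279.08081480390484 207.33675603924453 [0.03172678 0.         0.         0.         0.        ] [[ 0.99970967 -0.02340866 -0.00570977]
 [-0.01752077 -0.54356501 -0.83918419]
 [ 0.01654055  0.83904059 -0.54381734]] [-534.08796934  103.55551565  982.97633446]
wrist 58.13666427191739 285.4240931488632 211.30645836636174 [-0.08378803  0.          0.          0.          0.        ] [[ 0.30319612 -0.95292494 -0.00248561]
 [-0.91702436 -0.29248075  0.27114818]
 [-0.25911086 -0.07993171 -0.96253441]] [-574.93424793  -34.69368999  378.4970502 ]
{'t': 0.15, 'joints': array([-1.41246055e+00,  2.07278164e-01,  1.54266873e+00, -1.26239012e-05,
        1.39352011e+00, -1.50500227e-01]), 'qvel': array([ 0.00038257, -0.00215757, -0.00405454,  0.00150132, -0.00130922,
       -0.00113642]), 'joint_efforts': array([-3.57700480e-05, -3.83511007e+01, -2.92035753e+01, -2.32474295e-04,
        6.61959013e-03,  1.97183897e-05]), 'tcp_pos': array([ 174.65857406, -547.18688932,  230.34154833]), 'tcp_rot': array([-9.37142746e-04,  9.88100606e-01,  1.53806093e-01, -9.88356482e-06]), 'wrist_force': array([-0.0188525 ,  0.38759999, -0.08845669]), 'moment': array([-0.02978516, -0.02205354, -0.0012296 ]), 'finger_force': 0.0, 'finger_gap': 0.9960047040748733}
```

View pics/top0.png

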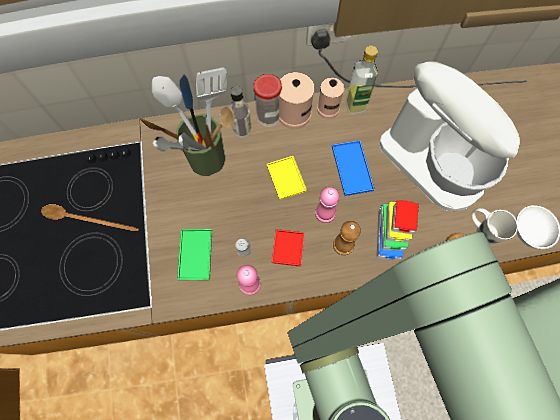

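View pics/side0.png

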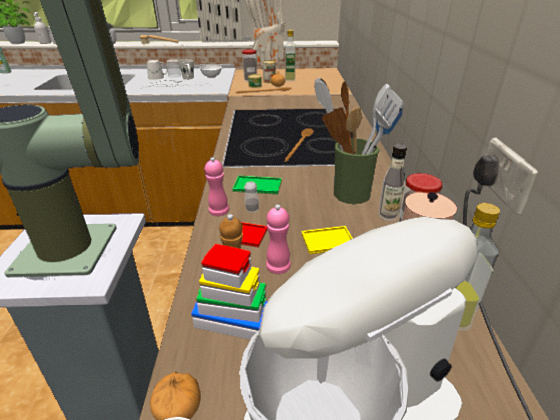

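The top view shows trays at yellow (286,177), blue (352,168), green (195,255) and red (288,248). The stack is at about (400,228), salt at (242,247), brown mill at (347,237), and pink decoys at (328,203) and (248,280). The side view agrees.

```bash
cat > h.py <<'E'
import numpy as np,cv2
from cell import env
def K(c):
    f=c["color"].shape[0]/2/np.tan(np.radians(c["fov_y"]/2)); return np.array([[f,0,c["cx"]],[0,f,c["cy"]],[0,0,1]])
def pix2w(c,p,z):
    u=cv2.undistortPoints(np.array(p,float).reshape(-1,1,2),K(c),c["dist"]).reshape(-1,2)
    d=np.c_[u,np.ones(len(u))]@c["R"]; o=-c["R"].T@c["t"]; return (o+d*((z-o[2])/d[:,2:]))[:,:2]
def w2pix(c,X):
    return cv2.projectPoints(np.array(X,float).reshape(-1,1,3),cv2.Rodrigues(c["R"])[0],c["t"],K(c),c["dist"])[0].reshape(-1,2)
def mask(img,col):
    h=cv2.cvtColor(img,cv2.COLOR_RGB2HSV); H,S,V=cv2.split(h)
    r={"red":(H<6)|(H>174),"yellow":(H>24)&(H<34),"green":(H>55)&(H<80),"blue":(H>100)&(H<118)}[col]
    return (r&(S>150)&(V>70)).astype(np.uint8)
def comps(c,col,z,amin=60):
    out=[]
    for k in cv2.findContours(mask(c["color"],col),cv2.RETR_EXTERNAL,cv2.CHAIN_APPROX_NONE)[0]:
        if cv2.contourArea(k)<amin: continue
        w=pix2w(c,k.reshape(-1,2),z).astype(np.float32); r=cv2.minAreaRect(w)
        (s1,s2),a=r[1],r[2]
        if s1<s2: s1,s2,a=s2,s1,a-90
        out.append((np.round(k.reshape(-1,2).mean(0)),np.round(r[0],1),np.round([s1,s2],1),round((a+90)%180-90,1)))
    return out
E
python3 - <<'E'
from h import *
for n in("top","side"):
    c=env.camera(n)
    for col,z in zip(("blue","green","yellow","red"),(44,88,132,176)):
        for o in comps(c,col,12): print(n,col,"z12",*o)
        for o in comps(c,col,z): print(n,col,"lid",*o)
c=env.camera("top"); im=c["color"][190:270,330:430]; im=cv2.resize(im,None,fx=7,fy=7,interpolation=cv2.INTER_CUBIC); cv2.imwrite("pics/stk.png",im[:,:,::-1])
print(pix2w(c,[(242,254),(347,251),(327,218),(247,289)],0))
E
```

```text
top blue z12 [386. 247.] [ 400.4 -223.8] [100.7  54.5] 29.1
top blue z12 [352. 168.] [ 655.1 -188.1] [170.4  90.2] 1.1
top blue lid [386. 247.] [ 393.4 -214.2] [97.9 52.9] 29.1
top blue lid [352. 168.] [ 641.  -179.4] [165.7  87.6] 1.1
top green z12 [194. 254.] [468.5 305.5] [142.8  86.6] -9.2
top green z12 [389. 231.] [ 452.4 -244.6] [138.5  60.8] 12.1
top green lid [194. 254.] [447.4 293.3] [133.4  80.9] -9.2
top green lid [389. 231.] [ 432.3 -220.4] [129.3  56.8] 12.1
top yellow z12 [395. 224.] [ 465.  -266.3] [119.7  59.4] 10.4
top yellow z12 [286. 178.] [655.7  14.1] [124.   84.7] 9.5
top yellow lid [395. 224.] [ 432.  -225.9] [107.2  53.1] 10.4
top yellow lid [286. 178.] [602.7  25.3] [111.   75.8] 9.5
top red z12 [288. 247.] [443.7  46.3] [98.3 80.8] -16.4
top red z12 [406. 215.] [ 477.2 -306.2] [96.8 65.1] -19.7
top red z12 [267.  85.] [989.5  18.6] [65.4 63.2] 80.4
top red z12 [267.  86.] [985.7  17.6] [94.6 88.2] -9.7
top red lid [288. 247.] [401.6  57. ] [84.3 69.2] -16.4
top red lid [406. 215.] [ 430.3 -245.1] [83.  55.8] -19.7
top red lid [267.  85.] [869.5  33.2] [56.  
[... 570 characters left out ...]
2 [325. 237.] [659.    4.4] [122.1  95.4] 9.0
side yellow lid [468. 291.] [ 846.9 -302.3] [42.2 25.4] 89.2
side yellow lid [231. 282.] [ 441.9 -268.8] [107.6  59.4] 10.3
side yellow lid [325. 237.] [ 631.4 -151. ] [97.9 76.5] 9.0
side red z12 [227. 259.] [410.5 -63.5] [115.8  85.6] -19.5
side red z12 [252. 233.] [457.2  31.7] [92.5 75.8] 73.6
side red z12 [424. 183.] [994.7 284.8] [123.5 105.2] 73.5
side red lid [227. 259.] [ 440.  -257.5] [84.5 62.4] -19.5
side red lid [252. 233.] [ 474.  -188.1] [67.5 55.3] 73.6
side red lid [424. 183.] [866.2  -3.5] [90.1 76.7] 73.5
[[ 448.49481197  175.25295588]
 [ 407.76715796 -116.99523135]
 [ 513.1875856   -81.41008384]
 [ 349.23645478  175.337049  ]]
```

View pics/stk.png

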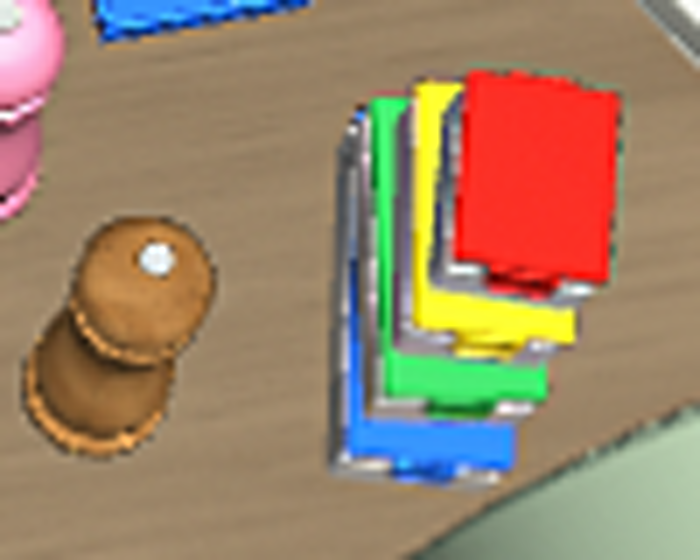

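```bash
cat > fit.py <<'E'
from h import *
from scipy.optimize import least_squares
def fit(c,px,sg,L,W,z):
    w=pix2w(c,px,z); sg=np.array(sg)*[L/2,W/2]
    def f(q):
        a=q[2]; R=np.array([[np.cos(a),-np.sin(a)],[np.sin(a),np.cos(a)]]); return (sg@R.T+q[:2]-w).ravel()
    r=least_squares(f,[*w.mean(0),0]); return np.round([*r.x[:2],np.degrees(r.x[2])],1),np.round(r.fun,1)
E
python3 - <<'E'
from fit import *
c=env.camera("top"); o=np.array([330,190])
TL,TR,BR,BL=(1,1),(1,-1),(-1,-1),(-1,1)   # image up = +x, left=+y
D=dict(red=(72,56,176,[(472,72),(620,95),(607,280),(457,262)],[TL,TR,BR,BL]),
yellow=(96,60,132,[(415,82),(575,342),(413,325)],[TL,BR,BL]),
green=(120,63,88,[(372,98),(546,400),(388,392)],[TL,BR,BL]),
blue=(144,66,44,[(357,118),(513,470),(348,455)],[TL,BR,BL]))
for k,(L,W,z,p,s) in D.items(): print(k,*fit(c,np.array(p)/7+o-.43,s,L,W,z))
s=env.camera("side"); im=cv2.resize(s["color"][225:345,180:290],None,fx=5,fy=5,interpolation=cv2.INTER_CUBIC); cv2.imwrite("pics/stk2.png",im[:,:,::-1])
E
```

```text
red [ 433.2 -247.4  -19. ] [ 0.9  1.4  0.1 -0.9 -1.9 -1.4  0.9  0.9]
yellow [ 436.2 -244.   -15.4] [ 0.7 -0.2 -0.1 -0.4 -0.5  0.5]
green [ 436.7 -242.5  -12.1] [ 1.3 -0.1 -0.7 -1.6 -0.7  1.7]
blue [ 432.7 -242.7  -15.6] [ 3.1 -0.1 -2.  -0.7 -1.1  0.8]
```

View pics/stk2.png

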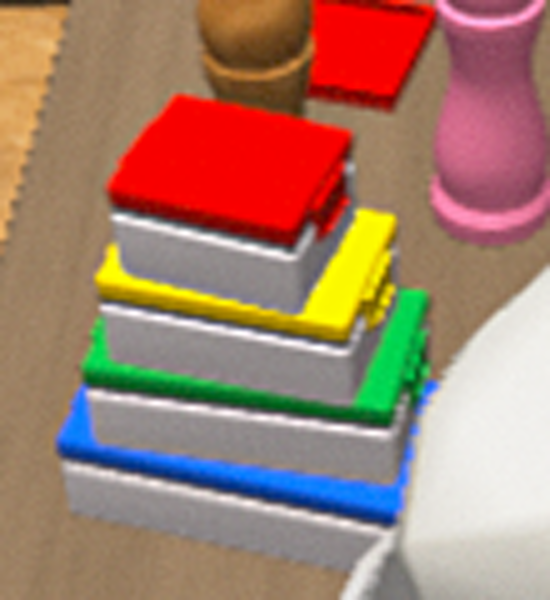

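The crops give the lid corners, and all four boxes fit a centre near (434,-244) with yaw about -15°. Next I'll refine the trays and write a move helper.

```bash
cat > go.py <<'E'
import sys
from h import *
from scipy.spatial.transform import Rotation as R
s=env.read_state(); x,y,z,yaw=map(float,sys.argv[1:5])
q=s["tcp_rot"]; r=R.from_quat([*q[1:],q[0]])
a=np.radians(yaw); T=R.from_matrix(np.array([[np.cos(a),np.sin(a),0],[np.sin(a),-np.cos(a),0],[0,0,-1.]]))
print("turn",np.round((r.inv()*T).as_rotvec()/(np.pi/2),4),"shift",np.round(r.inv().apply(np.array([x,y,z])-s["tcp_pos"])/400,4),"t",s["t"],s["tcp_pos"].round(1))
E
python3 - <<'E'
from h import *
from scipy.optimize import minimize
S=8
def sil(c,q,L,W,shape):
    a=q[2]/10; X=[]
    for z in(0,12):
        for i in(-1,1):
            for j in(-1,1):
                X.append([q[0]*10+np.cos(a)*i*L/2-np.sin(a)*j*W/2,q[1]*10+np.sin(a)*i*L/2+np.cos(a)*j*W/2,z])
    p=cv2.convexHull(w2pix(c,X).astype(np.float32)); m=np.zeros((shape[0]*4,shape[1]*4),np.uint8)
    cv2.fillConvexPoly(m,np.round(((p+.5)*4-.5)*16).astype(np.int32),1,shift=4); return m
g=dict(blue=(168,90,655,-188,1.1,"top"),green=(144,87,468,305,-9,"top side"),yellow=(120,84,656,14,9.5,"top side"),red=(96,80,444,46,-16,"top"))
for n,(L,W,x,y,a,cs) in g.items():
    for cn in cs.split():
        c=env.camera(cn); m=mask(c["color"],n); _,lab=cv2.connectedComponents(m)
        u,v=np.round(w2pix(c,[[x,y,4]])[0]).astype(int); m=(lab==lab[v,u]).astype(np.uint8); m4=cv2.resize(m,None,fx=4,fy=4,interpolation=cv2.INTER_NEAREST)
        f=lambda q:int((sil(c,q,L,W,m.shape)!=m4).sum())
        x0=np.array([x/10,y/10,np.radians(a)*10]); r=minimize(f,x0,method="Nelder-Mead",options=dict(initial_simplex=x0+np.vstack([np.zeros(3),np.eye(3)*.5])))
        print(n,cn,r.x[:2]*10,np.degrees(r.x[2]/10),r.fun/16/m.sum())
E
python3 go.py 433.5 -246.5 240 -18
```

```text
blue top [ 657.5590961  -189.03585954] 0.8869299383824002 0.05783704188481675
green top [470.21224733 306.73104204] -9.1691442935333 0.053960872354073125
green side [ 148.96939714 -355.19727518] 448.28634412569556 0.9805527801262179
yellow top [658.29262805  13.7640265 ] 9.213772576034685 0.05403828197945845
yellow side [659.03605685  13.99108654] 10.182804433491077 0.29573170731707316
red top [445.12129003  45.86383777] -16.61393022533313 0.03380423814328961
turn [1.000e-04 0.000e+00 3.966e-01] shift [ 0.8453 -0.5211 -0.0218] t 0.7 [ 174.7 -547.8  231.3]
```

```bash
python3 go.py 335 -250 240 -18
```

```text
turn [1.000e-04 0.000e+00 3.966e-01] shift [ 0.608  -0.5876 -0.0218] t 0.7 [ 174.7 -547.8  231.3]
```

Call:
drive_tool(
  moves="0 0 0.397 0.608 -0.588 -0.022 1; 0 0 0.397 0.608 -0.588 -0.022 1; 0 0 0.397 0.608 -0.588 -0.022 1; 0 0 0.397 0.608 -0.588 -0.022 1; 0 0 0.397 0.608 -0.588 -0.022 1; 0 0 0.397 0.608 -0.588 -0.022 1; 0 0 0.397 0.608 -0.588 -0.022 1; 0 0 0.397 0.608 -0.588 -0.022 1",
)

```text
t: 1.5
tcp_pos: [336.6, -245.8, 240.4]
tcp_rot: [-0.001, 0.988, -0.153, 0.001]
wrist_force: [-0.7, -0.2, -0.0]
finger_gap: 0.999
finger_force: 0.0
```

```bash
python3 go.py 433.5 -246.5 240 -18
```

```text
turn [-0.001  -0.0006  0.004 ] shift [ 0.2314 -0.0716  0.0012] t 1.5 [ 336.6 -245.8  240.4]
```

Call:
drive_tool(
  moves="0 0 0.004 0.08 -0.024 0 1; 0 0 0.004 0.16 -0.048 0 1; 0 0 0.004 0.231 -0.072 0 1; 0 0 0.004 0.231 -0.072 0 1; 0 0 0.004 0.231 -0.072 0 1",
)

```text
t: 2.0
tcp_pos: [431.5, -251.6, 239.7]
tcp_rot: [0.0, 0.987, -0.16, -0.001]
wrist_force: [-0.3, -0.3, -1.2]
finger_gap: 1.001
finger_force: 0.0
```

```bash
python3 - <<'E'
from h import *
c=env.camera("wrist"); im=c["color"].copy()
def box(x,y,a,L,W,z,col):
    a=np.radians(a); P=[[x+np.cos(a)*i*L/2-np.sin(a)*j*W/2,y+np.sin(a)*i*L/2+np.cos(a)*j*W/2,z] for i,j in((-1,-1),(1,-1),(1,1),(-1,1))]
    cv2.polylines(im,[np.round(w2pix(c,P)).astype(int)],True,col)
box(433.2,-247.4,-19,72,56,176,(255,255,255));box(436.2,-244,-15.4,96,60,132,(255,0,255));box(436.7,-242.5,-12.1,120,63,88,(0,0,0));box(432.7,-242.7,-15.6,144,66,44,(0,255,255))
cv2.imwrite("pics/w1.png",im[:,:,::-1])
for o in comps(c,"red",176): print(o)
E
python3 go.py 433 -246.5 144 -19
```

```text
(array([ 31., 248.]), array([ 469. , -100.1]), array([54.7, 48.3]), -16.7)
(array([279., 219.]), array([ 437.3, -250.9]), array([78.2, 55.2]), -19.8)
turn [0.0001 0.0008 0.0064] shift [ 0.0012 -0.0135  0.2393] t 2.05 [ 431.  -251.5  239.7]
```

View pics/w1.png

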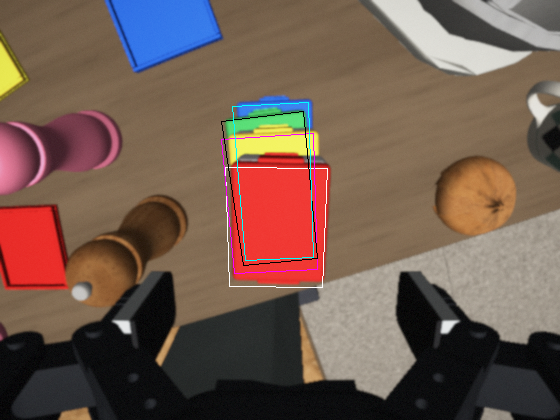

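The wrist view shows the red lid at (280,225), matching the estimate to within about 3 mm. Descending to grip it.

Call:
drive_tool(
  moves="0 0 0.012 0.007 -0.009 0.08 1; 0 0 0.012 0.007 -0.009 0.16 1; 0 0 0.012 0.007 -0.009 0.22 1; 0 0 0.012 0.007 -0.009 0.239 1; 0 0 0.012 0.007 -0.009 0.239 1; 0 0 0.012 0.007 -0.009 0.239 1; 0 0 0.012 0.007 -0.009 0.239 0.3; 0 0 0.012 0.007 -0.009 0.239 0.3",
)

```text
t: 2.85
tcp_pos: [436.4, -249.3, 146.0]
tcp_rot: [0.001, 0.986, -0.169, 0.001]
wrist_force: [0.2, -0.1, -0.1]
finger_gap: 0.689
finger_force: 0.0
```

Call:
drive_tool(
  moves="0 0 0 0 0 0 0.3; 0 0 0 0 0 0 0.3; 0 0 0 0 0 0 0.3; 0 0 0 0 0 0 0.3",
)

```text
t: 3.25
tcp_pos: [436.6, -249.5, 146.2]
tcp_rot: [0.001, 0.986, -0.169, 0.001]
wrist_force: [0.4, -1.2, 6.0]
finger_gap: 0.642
finger_force: 64.3
```

Call:
drive_tool(
  moves="0 0 0 0 0 -0.03 0.3; 0 0 0 0 0 -0.09 0.3; 0 0 0 0 0 -0.16 0.3; 0 0 0 0 0 -0.22 0.3; 0 0 0 0 0 -0.22 0.3",
)

```text
t: 3.75
tcp_pos: [437.5, -249.9, 236.6]
tcp_rot: [0.002, 0.986, -0.169, 0.003]
wrist_force: [0.9, -1.1, -1.9]
finger_gap: 0.644
finger_force: 63.7
```

```bash
python3 go.py 445 46 235 -16.6
```

```text
turn [ 0.0017 -0.0047 -0.0318] shift [-2.287e-01 -7.037e-01  4.000e-04] t 3.75 [ 437.5 -249.9  236.6]
```

Call:
drive_tool(
  moves="0.002 -0.005 -0.032 -0.02 -0.06 0 0.3; 0.002 -0.005 -0.032 -0.055 -0.17 0 0.3; 0.002 -0.005 -0.032 -0.09 -0.28 0 0.3; 0.002 -0.005 -0.032 -0.126 -0.39 0 0.3; 0.002 -0.005 -0.032 -0.16 -0.5 0 0.3; 0.002 -0.005 -0.032 -0.197 -0.61 0 0.3; 0.002 -0.005 -0.032 -0.229 -0.704 0 0.3; 0.002 -0.005 -0.032 -0.229 -0.704 0 0.3",
)

```text
t: 4.55
tcp_pos: [441.2, 52.0, 230.8]
tcp_rot: [-0.003, 0.99, -0.141, -0.005]
wrist_force: [0.6, -0.1, -1.1]
finger_gap: 0.648
finger_force: 64.1
```

Call:
drive_tool(
  moves="0 0 0 0 0 0 0.3; 0 0 0 0 0 0 0.3; 0 0 0 0 0 0 0.3",
)

```text
t: 4.85
tcp_pos: [442.9, 46.4, 232.0]
tcp_rot: [-0.002, 0.989, -0.145, -0.004]
wrist_force: [-0.5, -0.5, -1.5]
finger_gap: 0.648
finger_force: 64.1
```

```bash
python3 go.py 445 46 18 -16.6; python3 - <<'E'
from h import *
c=env.camera("wrist"); cv2.imwrite("pics/w2.png",c["color"][:,:,::-1])
E
```

```text
turn [-0.0018  0.0055 -0.0012] shift [0.01   0.001  0.5348] t 4.85 [442.9  46.4 232. ]
```

View pics/w2.png

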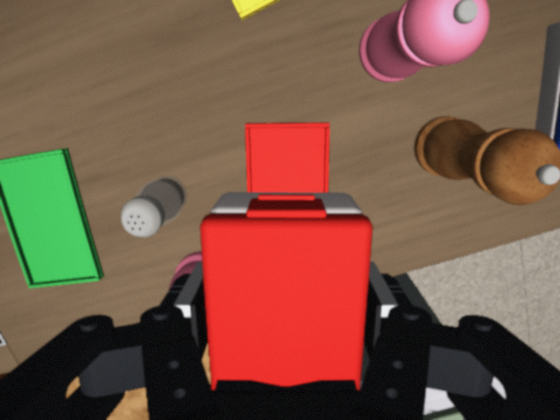

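The wrist view shows red held square, with the lid's far corners at about (205,222) and (368,218).

```bash
cat > held.py <<'E'
# offset of held lid's far edge from TCP in tool axes: argv lid height above TCP, then 2 pixel corners
import sys
from h import *
from scipy.spatial.transform import Rotation as R
c=env.camera("wrist"); s=env.read_state(); q=s["tcp_rot"]; r=R.from_quat([*q[1:],q[0]])
v=list(map(float,sys.argv[1:])); z=s["tcp_pos"][2]+v[0]
for p in pix2w(c,np.array(v[1:]).reshape(-1,2),z): print(r.inv().apply([*(p-s["tcp_pos"][:2]),v[0]]).round(1))
E
python3 held.py 30 205 222 368 218; python3 go.py 445 46 18 -16.6
```

```text
[ 34.5 -23.8 -30.2]
[ 35.8  26.8 -30.4]
turn [-0.002   0.0052 -0.0014] shift [0.0093 0.0014 0.5356] t 4.95 [443.1  46.4 232.3]
```

Call:
drive_tool(
  moves="-0.002 0.005 0 0.01 0 0.05 0.3; -0.002 0.005 0 0.01 0 0.15 0.3; -0.002 0.005 0 0.01 0 0.26 0.3; -0.002 0.005 0 0.01 0 0.37 0.3; -0.002 0.005 0 0.01 0 0.44 0.3; -0.002 0.005 0 0.01 0 0.49 0.3; -0.002 0.005 0 0.01 0 0.515 0.3; -0.002 0.005 0 0.01 0 0.515 0.3",
)

```text
t: 5.75
tcp_pos: [444.6, 47.0, 25.4]
tcp_rot: [-0.0, 0.989, -0.145, -0.001]
wrist_force: [-0.5, -0.3, -2.3]
finger_gap: 0.645
finger_force: 64.1
```

```bash
python3 go.py 445 46 18 -16.6
```

```text
turn [ 0.0003  0.0018 -0.0007] shift [0.0018 0.0021 0.0184] t 5.75 [444.6  47.   25.4]
```

Call:
drive_tool(
  moves="0 0 0 0.002 0.002 0.01 0.3; 0 0 0 0.002 0.002 0.016 0.3; 0 0 0 0.002 0.002 0.018 0.3; 0 0 0 0.002 0.002 0.018 0.3; 0 0 0 0.002 0.002 0.018 1; 0 0 0 0.002 0.002 0.018 1; 0 0 0 0.002 0.002 0.018 1; 0 0 0 0.002 0.002 0.018 1",
)

```text
t: 6.55
tcp_pos: [446.3, 46.5, 19.4]
tcp_rot: [-0.0, 0.99, -0.144, 0.0]
wrist_force: [-0.1, -0.2, -0.3]
finger_gap: 0.999
finger_force: 0.0
```

Call:
drive_tool(
  moves="0 0 0 0 0 -0.05 1; 0 0 0 0 0 -0.15 1; 0 0 0 0 0 -0.25 1; 0 0 0 0 0 -0.35 1; 0 0 0 0 0 -0.45 1; 0 0 0 0 0 -0.54 1; 0 0 0 0 0 -0.54 1",
)

```text
t: 7.25
tcp_pos: [450.1, 46.2, 241.6]
tcp_rot: [-0.0, 0.99, -0.144, 0.007]
wrist_force: [0.8, -0.2, 0.2]
finger_gap: 1.002
finger_force: 0.0
```

```bash
python3 go.py 436 -244 235 -15.4; python3 - <<'E'
from h import *
t=env.camera("top")["color"][190:320,200:440]; t=cv2.resize(t,None,fx=3.3,fy=3.3,interpolation=cv2.INTER_CUBIC)
cv2.imwrite("pics/t3.png",t[:,:,::-1])
E
```

```text
turn [-0.0017 -0.0081 -0.0132] shift [0.1732 0.7053 0.0168] t 7.25 [450.1  46.2 241.6]
```

View pics/t3.png

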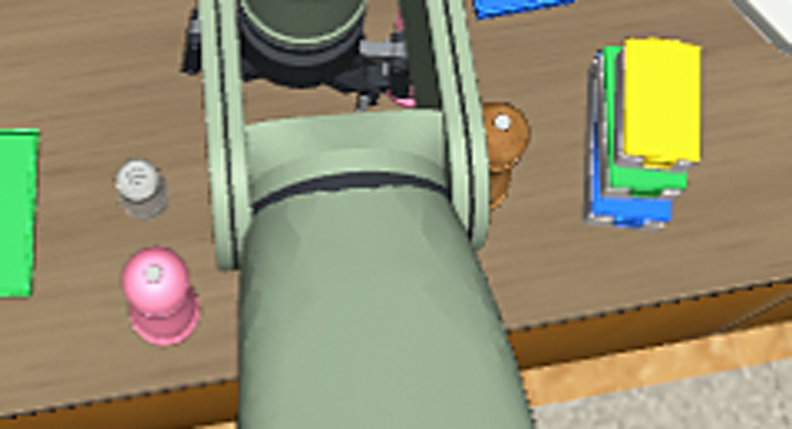

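The stack is intact, with yellow at crop (662,100). The arm hides red, so I'll return and measure from above the stack.

Call:
drive_tool(
  moves="0 -0.008 -0.013 0.03 0.12 0.01 1; 0 -0.008 -0.013 0.06 0.24 0.01 1; 0 -0.008 -0.013 0.09 0.36 0.01 1; 0 -0.008 -0.013 0.12 0.48 0.01 1; 0 -0.008 -0.013 0.15 0.6 0.01 1; 0 -0.008 -0.013 0.173 0.705 0.01 1; 0 -0.008 -0.013 0.173 0.705 0.01 1; 0 -0.008 -0.013 0.173 0.705 0.01 1",
)

```text
t: 8.1
tcp_pos: [430.7, -243.6, 229.2]
tcp_rot: [-0.002, 0.991, -0.135, -0.008]
wrist_force: [-0.4, 0.7, -0.0]
finger_gap: 0.998
finger_force: 0.0
```

Call:
drive_tool(
  moves="0 0 0 0 0 0 1; 0 0 0 0 0 0 1",
)

```text
t: 8.3
tcp_pos: [431.7, -241.9, 230.5]
tcp_rot: [-0.001, 0.991, -0.133, -0.007]
wrist_force: [-0.2, 0.4, 0.8]
finger_gap: 0.999
finger_force: 0.0
```

```bash
python3 go.py 436 -244 102 -15.4; python3 - <<'E'
from h import *
c=env.camera("wrist")
for col,z in(("yellow",132),("red",48),("green",88)):
    for o in comps(c,col,z): print("wrist",col,*o)
t=env.camera("top")
for o in comps(t,"yellow",132)+comps(t,"red",48): print(*o)
t=t["color"][200:280,240:340]; t=cv2.resize(t,None,fx=5,fy=5,interpolation=cv2.INTER_CUBIC)
cv2.imwrite("pics/t4.png",np.hstack([t,cv2.resize(c["color"],(300,400))])[:,:,::-1])
E
```

```text
turn [-0.0007  0.0087  0.0009] shift [0.0161 0.0025 0.3212] t 8.3 [ 431.7 -241.9  230.5]
wrist yellow [290. 193.] [ 439.5 -248.2] [100.5  58.8] -16.3
wrist yellow [ 9. 38.] [ 582.3 -110.5] [48.1 23.1] -23.5
wrist red [ 12. 244.] [441.2  24.9] [86.4 35.6] -28.9
wrist red [ 42. 225.] [448.7   0. ] [88.4 59.1] -15.8
wrist green [281. 114.] [ 491.3 -256.1] [60.8 17.7] 80.9
[392. 219.] [ 436.7 -228.8] [76.5 28.7] -14.8
[286. 177.] [602.7  25.3] [111.   75.8] 9.5
[288. 247.] [434.4  48.7] [95.2 78.2] -16.4
[267.  85.] [963.2  21.8] [63.3 61.2] 80.4
[267.  86.] [959.5  20.8] [91.6 85.4] -9.7
```

View pics/t4.png

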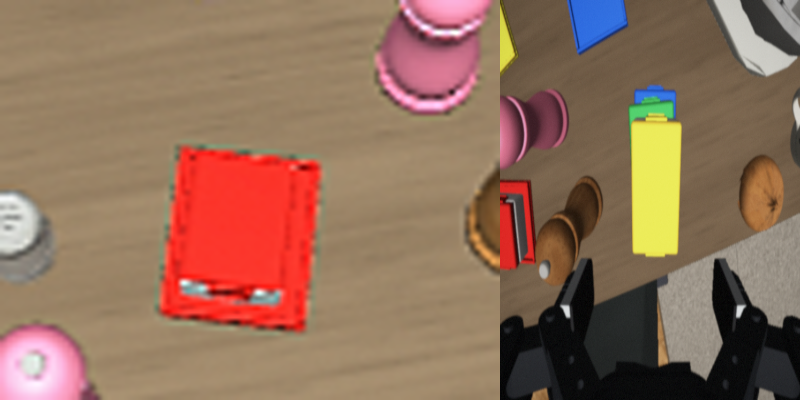

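Red sits inside its tray with the rim clear all round, and yellow is now on top at wrist (290,193). The tool is slightly tilted, which I'll correct on the way down.

```bash
python3 go.py 437 -246.5 102 -16.2
```

```text
turn [-0.0003  0.0082  0.0099] shift [0.019  0.0072 0.3224] t 8.4 [ 432.  -242.2  231. ]
```

Call:
drive_tool(
  moves="0 0.004 0.008 0.012 0.007 0.08 1; 0 0.004 0.008 0.012 0.007 0.18 1; 0 0.004 0.008 0.012 0.007 0.26 1; 0 0.004 0.008 0.012 0.007 0.3 1; 0 0.004 0.008 0.012 0.007 0.3 1; 0 0.004 0.008 0.012 0.007 0.3 1; 0 0.004 0.008 0.012 0.007 0.3 1",
)

```text
t: 9.1
tcp_pos: [435.6, -247.7, 112.9]
tcp_rot: [0.0, 0.99, -0.14, -0.002]
wrist_force: [-0.4, 0.8, 0.5]
finger_gap: 0.999
finger_force: 0.0
```

```bash
python3 go.py 437 -246.5 102 -16.2
```

```text
turn [0.0007 0.0019 0.001 ] shift [ 0.0026 -0.0039  0.0272] t 9.1 [ 435.6 -247.7  112.9]
```

Call:
drive_tool(
  moves="0 0 0 0.002 -0.003 0.02 1; 0 0 0 0.002 -0.003 0.027 1; 0 0 0 0.002 -0.003 0.027 1; 0 0 0 0.002 -0.003 0.027 0.3; 0 0 0 0.002 -0.003 0.027 0.3; 0 0 0 0.002 -0.003 0.027 0.3; 0 0 0 0.002 -0.003 0.027 0.3; 0 0 0 0.002 -0.003 0.027 0.3",
)

```text
t: 9.9
tcp_pos: [435.7, -246.5, 100.8]
tcp_rot: [-0.0, 0.99, -0.141, -0.003]
wrist_force: [0.3, -1.0, 3.0]
finger_gap: 0.689
finger_force: 65.2
```

Call:
drive_tool(
  moves="0 0 0 0 0 0 0.3; 0 0 0 0 0 -0.03 0.3; 0 0 0 0 0 -0.09 0.3; 0 0 0 0 0 -0.17 0.3; 0 0 0 0 0 -0.25 0.3; 0 0 0 0 0 -0.32 0.3; 0 0 0 0 0 -0.34 0.3; 0 0 0 0 0 -0.34 0.3",
)

```text
t: 10.7
tcp_pos: [436.6, -246.8, 237.6]
tcp_rot: [0.0, 0.99, -0.14, -0.002]
wrist_force: [0.4, -0.7, -1.1]
finger_gap: 0.69
finger_force: 64.9
```

```bash
python3 go.py 658.5 14 240 9.5;  python3 - <<'E'
from h import *
c=env.camera("wrist"); cv2.imwrite("pics/w5.png",c["color"][:,:,::-1])
E
```

```text
turn [-0.      0.0025 -0.2849] shift [ 0.3516 -0.7804 -0.008 ] t 10.7 [ 436.6 -246.8  237.6]
```

View pics/w5.png

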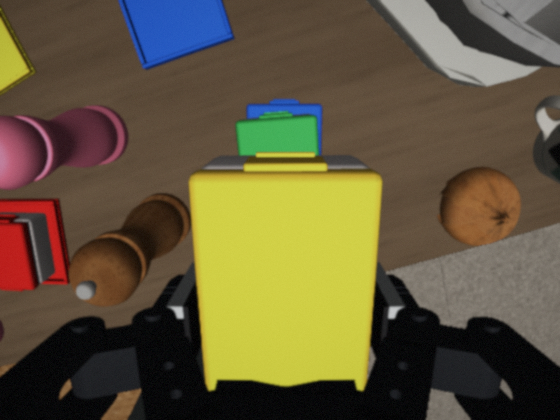

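Yellow is held square, with its far lid corners at (192,177) and (380,175). Next: measure the offset and carry it.

```bash
python3 held.py 31 192 177 380 175; python3 go.py 658.5 14 240 9.3
```

```text
[ 49.3 -26.8 -31.4]
[ 49.9  29.9 -31.5]
turn [-0.0022  0.0055 -0.2828] shift [ 0.3556 -0.7788 -0.0154] t 10.8 [ 435.2 -245.7  234.7]
```

Call:
drive_tool(
  moves="0 0 -0.03 0.03 -0.07 0 0.3; 0 0 -0.08 0.08 -0.17 0 0.3; 0 0 -0.13 0.13 -0.28 0 0.3; 0 0 -0.18 0.18 -0.39 0 0.3; 0 0 -0.22 0.225 -0.5 0 0.3; 0 0 -0.26 0.27 -0.6 0 0.3; 0 0 -0.28 0.31 -0.7 -0.005 0.3; 0 0 -0.282 0.345 -0.765 -0.005 0.3",
)

```text
t: 11.6
tcp_pos: [653.6, 12.3, 234.3]
tcp_rot: [-0.002, 0.997, 0.082, -0.005]
wrist_force: [0.7, -0.5, -0.3]
finger_gap: 0.691
finger_force: 65.0
```

```bash
python3 go.py 658.5 14 240 9.3
```

```text
turn [-0.0032  0.0064  0.0011] shift [ 0.0128 -0.0023 -0.0144] t 11.6 [653.6  12.3 234.3]
```

Call:
drive_tool(
  moves="0 0 0 0.003 -0.002 0 0.3; 0 0 0 0.003 -0.002 0.06 0.3; 0 0 0 0.003 -0.002 0.16 0.3; 0 0 0 0.003 -0.002 0.27 0.3; 0 0 0 0.003 -0.002 0.38 0.3; 0 0 0 0.003 -0.002 0.46 0.3; 0 0 0 0.003 -0.002 0.52 0.3; 0 0 0 0.003 -0.002 0.52 0.3",
)

```text
t: 12.4
tcp_pos: [649.0, 10.2, 23.3]
tcp_rot: [-0.002, 0.997, 0.08, -0.008]
wrist_force: [-0.5, -0.7, -1.2]
finger_gap: 0.69
finger_force: 65.0
```

Call:
drive_tool(
  moves="0 0 0 0 0 0 0.3; 0 0 0 0 0 0 0.3",
)

```text
t: 12.6
tcp_pos: [653.6, 10.0, 30.1]
tcp_rot: [-0.001, 0.997, 0.08, -0.003]
wrist_force: [0.0, 0.3, -0.4]
finger_gap: 0.693
finger_force: 65.1
```

```bash
python3 go.py 657.5 14 17.5 9.3
```

```text
turn [-0.0017  0.0035 -0.0011] shift [ 0.0115 -0.0081  0.0315] t 12.6 [653.6  10.   30.1]
```

Call:
drive_tool(
  moves="0 0 0 0.007 -0.008 0 0.3; 0 0 0 0.007 -0.008 0 0.3; 0 0 0 0.007 -0.008 0 0.3; 0 0 0 0.007 -0.008 0 0.3; 0 0 0 0.007 -0.008 0 0.3",
)

```text
t: 13.1
tcp_pos: [655.9, 14.1, 29.7]
tcp_rot: [-0.001, 0.997, 0.081, -0.003]
wrist_force: [0.7, 0.3, -2.1]
finger_gap: 0.695
finger_force: 65.1
```

```bash
python3 go.py 657.5 14 17.5 9.3
```

```text
turn [-0.0017  0.0034 -0.0007] shift [0.0041 0.0011 0.0306] t 13.1 [655.9  14.1  29.7]
```

Call:
drive_tool(
  moves="0 0.003 0 0.004 0 0.015 0.3; 0 0.003 0 0.004 0 0.025 0.3; 0 0.003 0 0.004 0 0.03 0.3; 0 0.003 0 0.004 0 0.03 0.3; 0 0.003 0 0.004 0 0.03 0.3; 0 0.003 0 0.004 0 0.03 0.3",
)

```text
t: 13.7
tcp_pos: [657.4, 14.4, 17.4]
tcp_rot: [-0.001, 0.997, 0.08, -0.001]
wrist_force: [-0.8, 0.7, -1.1]
finger_gap: 0.688
finger_force: 65.2
```

Call:
drive_tool(
  moves="0 0 0 0 0 0 1; 0 0 0 0 0 0 1; 0 0 0 0 0 0 1; 0 0 0 0 0 0 1; 0 0 0 0 0 -0.04 1; 0 0 0 0 0 -0.12 1; 0 0 0 0 0 -0.22 1; 0 0 0 0 0 -0.32 1",
)

```text
t: 14.5
tcp_pos: [657.4, 14.1, 147.8]
tcp_rot: [-0.001, 0.997, 0.08, -0.0]
wrist_force: [0.8, -0.2, -0.5]
finger_gap: 1.0
finger_force: 0.0
```

Call:
drive_tool(
  moves="0 0 0 0 0 -0.1 1; 0 0 0 0 0 -0.2 1; 0 0 0 0 0 -0.22 1; 0 0 0 0 0 -0.22 1",
)

```text
t: 14.9
tcp_pos: [659.3, 13.7, 237.8]
tcp_rot: [-0.001, 0.997, 0.081, 0.003]
wrist_force: [0.2, 0.1, -0.3]
finger_gap: 0.998
finger_force: 0.0
```

```bash
python3 go.py 436.5 -244.5 235 -12.3
```

```text
turn [-0.0013 -0.0038  0.2393] shift [-0.6535  0.5477  0.0025] t 14.9 [659.3  13.7 237.8]
```

Call:
drive_tool(
  moves="0 -0.002 0.05 -0.09 0.075 0 1; 0 -0.002 0.1 -0.18 0.15 0 1; 0 -0.002 0.15 -0.27 0.225 0 1; 0 -0.002 0.2 -0.36 0.3 0 1; 0 -0.002 0.239 -0.45 0.375 0 1; 0 -0.002 0.239 -0.54 0.45 0 1; 0 -0.002 0.239 -0.62 0.52 0 1; 0 -0.002 0.239 -0.653 0.547 0 1",
)

```text
t: 15.7
tcp_pos: [431.5, -245.5, 230.9]
tcp_rot: [-0.002, 0.994, -0.109, -0.004]
wrist_force: [0.4, 1.1, 0.7]
finger_gap: 0.999
finger_force: 0.0
```

Call:
drive_tool(
  moves="0 0 0 0 0 0 1; 0 0 0 0 0 0 1; 0 0 0 0 0 0 1; 0 0 0 0 0 0 1",
)

```text
t: 16.1
tcp_pos: [435.4, -243.0, 232.7]
tcp_rot: [-0.002, 0.994, -0.106, -0.003]
wrist_force: [0.5, -0.8, 0.2]
finger_gap: 1.001
finger_force: 0.0
```

```bash
python3 - <<'E'
from h import *
c=env.camera("wrist")
for col,z in(("green",88),("blue",44)):
    for o in comps(c,col,z): print("wrist",col,*o)
t=env.camera("top")
for o in comps(t,"green",88)+comps(t,"yellow",48): print(*o)
t=t["color"][140:210,240:330]; t=cv2.resize(t,(450,350),interpolation=cv2.INTER_CUBIC)
cv2.imwrite("pics/t6.png",np.hstack([t,cv2.resize(c["color"],(350,350))])[:,:,::-1])
E
python3 go.py 436.5 -244.5 58 -12.3
```

```text
wrist green [286. 186.] [ 439.8 -245.2] [122.6  60.7] -12.1
wrist blue [301. 111.] [ 496.3 -266.8] [69.5 28.7] 56.2
wrist blue [189.  21.] [ 589.1 -198.9] [81.5 45.6] -89.3
[194. 254.] [447.4 293.3] [133.4  80.9] -9.2
[388. 221.] [ 444.1 -234.2] [105.5  46.2] -14.5
[286. 177.] [643.6  18.2] [127.6  82.1] 9.1
turn [-0.0013  0.0033  0.0013] shift [0.0055 0.0035 0.4373] t 16.2 [ 435.5 -243.2  232.9]
```

View pics/t6.png

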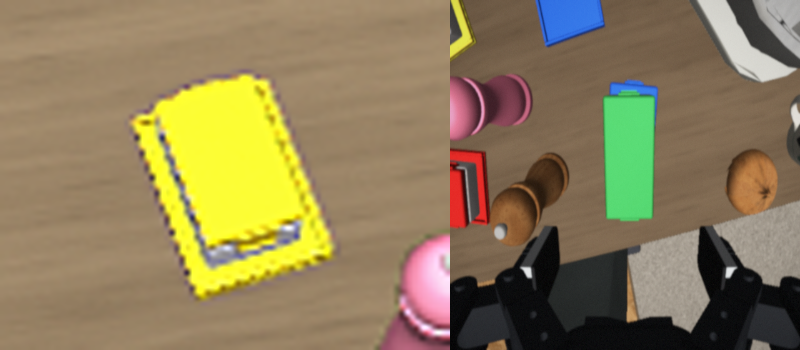

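Yellow is inside its tray with the rim visible around it. Green is at about (438,-244.5) with yaw -12.

Call:
drive_tool(
  moves="0 0.002 0 0.009 0.003 0.08 1; 0 0.002 0 0.009 0.003 0.19 1; 0 0.002 0 0.009 0.003 0.3 1; 0 0.002 0 0.009 0.003 0.37 1; 0 0.002 0 0.009 0.003 0.4 1; 0 0.002 0 0.009 0.003 0.4 1; 0 0.002 0 0.009 0.003 0.4 1; 0 0.002 0 0.009 0.003 0.4 1",
)

```text
t: 17.0
tcp_pos: [439.2, -246.8, 75.3]
tcp_rot: [0.0, 0.994, -0.107, 0.001]
wrist_force: [0.1, 0.8, -0.6]
finger_gap: 1.0
finger_force: 0.0
```

```bash
python3 go.py 438 -244.5 57.5 -12.3
```

```text
turn [ 0.0002 -0.0015  0.0004] shift [-0.0043 -0.0049  0.0445] t 17.0 [ 439.2 -246.8   75.3]
```

Call:
drive_tool(
  moves="0 0 0 -0.003 -0.005 0.025 1; 0 0 0 -0.003 -0.005 0.044 1; 0 0 0 -0.003 -0.005 0.044 1; 0 0 0 -0.003 -0.005 0.044 0.4; 0 0 0 -0.003 -0.005 0.044 0.4; 0 0 0 -0.003 -0.005 0.044 0.4; 0 0 0 -0.003 -0.005 0.044 0.4; 0 0 0 -0.003 -0.005 0.044 0.4",
)

```text
t: 17.8
tcp_pos: [437.1, -243.7, 55.9]
tcp_rot: [-0.001, 0.994, -0.107, -0.0]
wrist_force: [1.0, -0.2, 2.0]
finger_gap: 0.731
finger_force: 66.7
```

Call:
drive_tool(
  moves="0 0 0 0 0 0 0.4; 0 0 0 0 0 -0.03 0.4; 0 0 0 0 0 -0.09 0.4; 0 0 0 0 0 -0.19 0.4; 0 0 0 0 0 -0.29 0.4; 0 0 0 0 0 -0.39 0.4; 0 0 0 0 0 -0.46 0.4; 0 0 0 0 0 -0.46 0.4",
)

```text
t: 18.6
tcp_pos: [439.2, -245.3, 245.0]
tcp_rot: [0.002, 0.994, -0.107, 0.004]
wrist_force: [0.8, -1.5, -1.8]
finger_gap: 0.723
finger_force: 66.5
```

```bash
python3 go.py 470 306.5 240 -9.2;  python3 - <<'E'
from h import *
c=env.camera("wrist"); k=max(cv2.findContours(mask(c["color"],"green"),0,cv2.CHAIN_APPROX_NONE)[0],key=cv2.contourArea)
cv2.imwrite("pics/w7.png",c["color"][:,:,::-1])
E
```

```text
turn [ 0.0018 -0.0047 -0.0341] shift [-0.2181 -1.3644  0.0072] t 18.6 [ 439.2 -245.3  245. ]
```

View pics/w7.png

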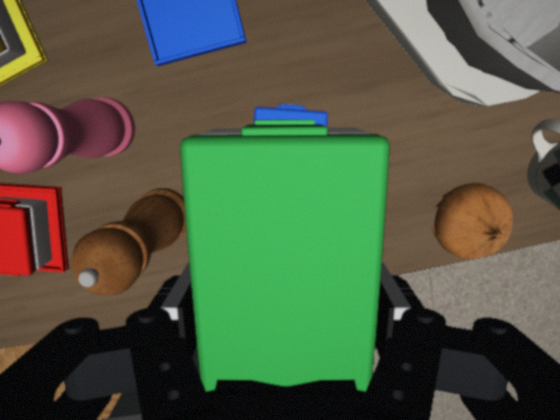

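Green is held square, with its far corners at (183,143) and (387,141). Carrying it in two stages.

```bash
python3 held.py 32 183 143 387 141
```

```text
[ 60.1 -28.7 -32.1]
[ 60.6  31.9 -32.2]
```

Call:
drive_tool(
  moves="0 0 -0.005 -0.01 -0.06 0 0.4; 0 0 -0.01 -0.026 -0.16 0 0.4; 0 0 -0.015 -0.043 -0.27 0 0.4; 0 0 -0.02 -0.061 -0.38 0 0.4; 0 0 -0.025 -0.079 -0.49 0 0.4; 0 0 -0.03 -0.096 -0.6 0 0.4; 0 0 -0.034 -0.114 -0.71 0 0.4; 0 0 -0.034 -0.13 -0.81 0 0.4",
)

```text
t: 19.5
tcp_pos: [452.6, 86.0, 237.1]
tcp_rot: [-0.001, 0.997, -0.08, -0.004]
wrist_force: [2.1, -0.4, -2.9]
finger_gap: 0.725
finger_force: 66.4
```

```bash
python3 go.py 470 306.5 240 -9.2
```

```text
turn [-0.0007  0.0049  0.0002] shift [-0.0451 -0.5511 -0.0063] t 19.5 [452.6  86.  237.1]
```

Call:
drive_tool(
  moves="0 0 0 -0.008 -0.1 0 0.4; 0 0 0 -0.016 -0.2 0 0.4; 0 0 0 -0.025 -0.31 0 0.4; 0 0 0 -0.033 -0.4 0 0.4; 0 0 0 -0.04 -0.49 0 0.4; 0 0 0 -0.045 -0.545 0 0.4; 0 0 0 -0.045 -0.55 0 0.4; 0 0 0 -0.045 -0.55 0 0.4",
)

```text
t: 20.3
tcp_pos: [470.9, 303.5, 237.7]
tcp_rot: [0.001, 0.997, -0.08, -0.003]
wrist_force: [0.4, -1.6, -2.0]
finger_gap: 0.726
finger_force: 66.6
```

Call:
drive_tool(
  moves="0 0 0 0 0 0 0.4; 0 0 0 0 0 0 0.4; 0 0 0 0 0 0 0.4",
)

```text
t: 20.6
tcp_pos: [472.6, 303.0, 240.5]
tcp_rot: [-0.001, 0.997, -0.081, -0.001]
wrist_force: [1.0, 0.6, -2.4]
finger_gap: 0.727
finger_force: 66.6
```

```bash
python3 go.py 470 306.5 30 -9.2
```

```text
turn [-0.001   0.0012 -0.0011] shift [-0.0068 -0.0068  0.5263] t 20.6 [472.6 303.  240.5]
```

Call:
drive_tool(
  moves="0 0 0 -0.006 -0.007 0.05 0.4; 0 0 0 -0.006 -0.007 0.15 0.4; 0 0 0 -0.006 -0.007 0.26 0.4; 0 0 0 -0.006 -0.007 0.36 0.4; 0 0 0 -0.006 -0.007 0.44 0.4; 0 0 0 -0.006 -0.007 0.49 0.4; 0 0 0 -0.006 -0.007 0.51 0.4; 0 0 0 -0.006 -0.007 0.515 0.4",
)

```text
t: 21.4
tcp_pos: [470.1, 307.0, 34.0]
tcp_rot: [-0.001, 0.997, -0.081, -0.001]
wrist_force: [-0.7, 0.1, -2.1]
finger_gap: 0.727
finger_force: 66.6
```

Call:
drive_tool(
  moves="0 0 0 0 0 0 0.4; 0 0 0 0 0 0 0.4; 0 0 0 0 0 0 0.4; 0 0 0 0 0 0 0.4",
)

```text
t: 21.8
tcp_pos: [471.1, 308.0, 35.7]
tcp_rot: [-0.001, 0.997, -0.08, 0.0]
wrist_force: [0.7, -0.1, -2.3]
finger_gap: 0.725
finger_force: 66.6
```

```bash
python3 go.py 470 306.5 16.5 -9.2
```

```text
turn [-0.0019 -0.     -0.0002] shift [-0.0021  0.0042  0.0481] t 21.8 [471.1 308.   35.7]
```

Call:
drive_tool(
  moves="0 0 0 -0.002 0.003 0.015 0.4; 0 0 0 -0.002 0.003 0.03 0.4; 0 0 0 -0.002 0.003 0.042 0.4; 0 0 0 -0.002 0.003 0.048 0.4; 0 0 0 -0.002 0.003 0.048 0.4; 0 0 0 -0.002 0.003 0.048 0.4; 0 0 0 -0.002 0.003 0.048 0.4",
)

```text
t: 22.5
tcp_pos: [468.7, 306.3, 15.9]
tcp_rot: [-0.001, 0.997, -0.08, -0.002]
wrist_force: [-3.8, -2.0, 5.5]
finger_gap: 0.727
finger_force: 67.5
```

Call:
drive_tool(
  moves="0 0 0 0 0 0 1; 0 0 0 0 0 0 1; 0 0 0 0 0 0 1; 0 0 0 0 0 0 1; 0 0 0 0 0 -0.04 1; 0 0 0 0 0 -0.12 1; 0 0 0 0 0 -0.22 1; 0 0 0 0 0 -0.32 1",
)

```text
t: 23.3
tcp_pos: [469.0, 306.1, 144.2]
tcp_rot: [-0.001, 0.997, -0.08, -0.001]
wrist_force: [-0.3, -0.0, 0.4]
finger_gap: 1.0
finger_force: 0.0
```

Call:
drive_tool(
  moves="0 0 0 0 0 -0.1 1; 0 0 0 0 0 -0.2 1; 0 0 0 0 0 -0.22 1; 0 0 0 0 0 -0.22 1",
)

```text
t: 23.7
tcp_pos: [470.9, 306.7, 233.8]
tcp_rot: [-0.002, 0.997, -0.08, 0.001]
wrist_force: [-0.6, 0.2, -0.2]
finger_gap: 0.997
finger_force: 0.0
```

```bash
python3 go.py 434 -244.5 235 -15.6
```

```text
turn [-0.0031 -0.0015  0.0709] shift [ 0.1296  1.375  -0.0091] t 23.7 [470.9 306.7 233.8]
```

Call:
drive_tool(
  moves="-0.003 0 0.01 0.01 0.1 -0.01 1; -0.003 0 0.02 0.02 0.22 -0.01 1; -0.003 0 0.03 0.03 0.34 -0.01 1; -0.003 0 0.04 0.043 0.46 -0.01 1; -0.003 0 0.05 0.055 0.58 -0.01 1; -0.003 0 0.06 0.066 0.7 -0.01 1; -0.003 0 0.071 0.077 0.82 -0.01 1; -0.003 0 0.071 0.088 0.94 -0.01 1",
)

```text
t: 24.5
tcp_pos: [442.1, -71.9, 232.0]
tcp_rot: [0.001, 0.991, -0.136, -0.003]
wrist_force: [1.0, 0.4, 0.5]
finger_gap: 1.0
finger_force: 0.0
```

```bash
python3 go.py 434 -244.5 235 -15.6
```

```text
turn [ 0.0016  0.0039 -0.0002] shift [ 0.0965  0.421  -0.0069] t 24.5 [442.1 -71.9 232. ]
```

Call:
drive_tool(
  moves="0 0 0 0.02 0.1 0 1; 0 0 0 0.045 0.2 0 1; 0 0 0 0.07 0.31 0 1; 0 0 0 0.09 0.4 0 1; 0 0 0 0.094 0.421 0 1; 0 0 0 0.094 0.421 0 1; 0 0 0 0.094 0.421 0 1; 0 0 0 0.094 0.421 0 1",
)

```text
t: 25.3
tcp_pos: [434.8, -241.3, 234.3]
tcp_rot: [0.001, 0.991, -0.135, -0.002]
wrist_force: [-0.2, 0.2, -0.7]
finger_gap: 0.999
finger_force: 0.0
```

```bash
python3 - <<'E'
from h import *
c=env.camera("wrist")
for o in comps(c,"blue",44)+comps(c,"blue",12): print("wrist",*o)
t=env.camera("top")
t=t["color"][210:300,160:290]; t=cv2.resize(t,(450,312),interpolation=cv2.INTER_CUBIC)
cv2.imwrite("pics/t8.png",np.hstack([t,cv2.resize(c["color"],(350,312))])[:,:,::-1])
E
python3 go.py 434 -244.5 30 -15.6
```

```text
wrist [289. 176.] [ 436.8 -246.5] [146.9  64.4] -16.2
wrist [180.  24.] [ 593.  -198.9] [81.6 53.6] -89.0
wrist [289. 176.] [ 430.5 -245.1] [161.1  70.6] -16.2
wrist [180.  24.] [ 601.8 -192.9] [89.4 58.8] -89.0
turn [0.0017 0.0012 0.0012] shift [1.000e-04 6.400e-03 5.123e-01] t 25.4 [ 435.2 -241.6  234.9]
```

View pics/t8.png

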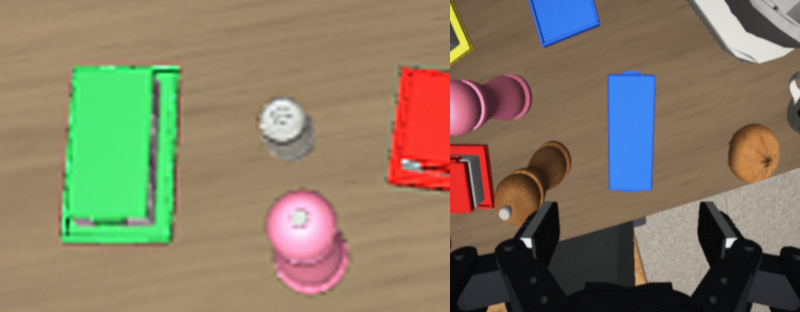

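Green sits in its tray, with the near and right rims visible, and salt is still standing. Blue is at about (435.5,-245) with yaw -16.

Call:
drive_tool(
  moves="0 0 0.003 0.002 0.006 0.08 1; 0 0 0.003 0.002 0.006 0.19 1; 0 0 0.003 0.002 0.006 0.3 1; 0 0 0.003 0.002 0.006 0.39 1; 0 0 0.003 0.002 0.006 0.42 1; 0 0 0.003 0.002 0.006 0.42 1; 0 0 0.003 0.002 0.006 0.42 1; 0 0 0.003 0.002 0.006 0.42 1",
)

```text
t: 26.2
tcp_pos: [436.7, -247.2, 69.6]
tcp_rot: [0.003, 0.99, -0.138, 0.001]
wrist_force: [-0.1, 0.2, 0.2]
finger_gap: 0.999
finger_force: 0.0
```

```bash
python3 go.py 435.5 -245 13.5 -16
```

```text
turn [ 0.0032 -0.002   0.0016] shift [-0.0049 -0.0053  0.1403] t 26.2 [ 436.7 -247.2   69.6]
```

Call:
drive_tool(
  moves="0.002 0 0 -0.003 -0.005 0.06 1; 0.002 0 0 -0.003 -0.005 0.11 1; 0.002 0 0 -0.003 -0.005 0.135 1; 0.002 0 0 -0.003 -0.005 0.14 1; 0.002 0 0 -0.003 -0.005 0.14 1; 0.002 0 0 -0.003 -0.005 0.14 0.5; 0.002 0 0 -0.003 -0.005 0.14 0.5; 0.002 0 0 -0.003 -0.005 0.14 0.5",
)

```text
t: 27.0
tcp_pos: [435.3, -244.9, 12.7]
tcp_rot: [0.001, 0.99, -0.138, 0.001]
wrist_force: [-0.7, -0.2, 5.6]
finger_gap: 0.759
finger_force: 68.2
```

Call:
drive_tool(
  moves="0 0 0 0 0 0 0.5; 0 0 0 0 0 0 0.5; 0 0 0 0 0 0 0.5",
)

```text
t: 27.3
tcp_pos: [435.3, -244.9, 12.7]
tcp_rot: [0.001, 0.99, -0.138, 0.001]
wrist_force: [0.2, 0.4, 5.8]
finger_gap: 0.763
finger_force: 68.2
```

Call:
drive_tool(
  moves="0 0 0 0 0 -0.03 0.5; 0 0 0 0 0 -0.1 0.5; 0 0 0 0 0 -0.2 0.5; 0 0 0 0 0 -0.31 0.5; 0 0 0 0 0 -0.42 0.5; 0 0 0 0 0 -0.51 0.5; 0 0 0 0 0 -0.55 0.5; 0 0 0 0 0 -0.55 0.5",
)

```text
t: 28.1
tcp_pos: [435.8, -245.0, 234.9]
tcp_rot: [0.002, 0.99, -0.138, 0.002]
wrist_force: [0.4, -0.3, -1.9]
finger_gap: 0.757
finger_force: 67.5
```

```bash
python3 - <<'E'
from h import *
c=env.camera("wrist"); cv2.imwrite("pics/w9.png",c["color"][:,:,::-1])
E
python3 go.py 657.5 -189 235 0.9
```

```text
turn [ 0.0006 -0.0004 -0.1863] shift [ 0.4983 -0.2848 -0.0065] t 28.15 [ 434.6 -244.1  232.4]
```

View pics/w9.png

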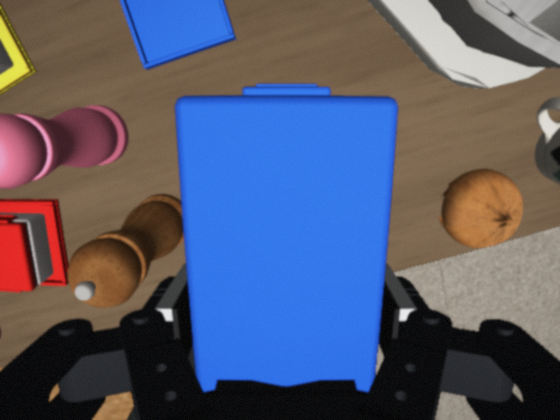

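Blue is held square, with its far corners at (178,98) and (397,98). I'll go around, away from the mixer.

```bash
python3 held.py 31.3 178 98 397 98
```

```text
[ 72.8 -29.6 -31.5]
[ 72.8  33.9 -31.5]
```

Call:
drive_tool(
  moves="0 0 -0.04 0.04 -0.06 -0.005 0.5; 0 0 -0.1 0.08 -0.12 -0.005 0.5; 0 0 -0.15 0.125 -0.178 -0.005 0.5; 0 0 -0.186 0.22 -0.205 -0.005 0.5; 0 0 -0.186 0.31 -0.23 -0.005 0.5; 0 0 -0.186 0.4 -0.256 -0.005 0.5; 0 0 -0.186 0.47 -0.277 -0.005 0.5; 0 0 -0.186 0.49 -0.283 -0.005 0.5",
)

```text
t: 29.0
tcp_pos: [654.7, -187.6, 228.6]
tcp_rot: [-0.002, 1.0, 0.008, -0.003]
wrist_force: [0.1, -0.8, -3.1]
finger_gap: 0.76
finger_force: 67.5
```

Call:
drive_tool(
  moves="0 0 0 0 0 0 0.5; 0 0 0 0 0 0 0.5; 0 0 0 0 0 0 0.5",
)

```text
t: 29.3
tcp_pos: [652.4, -188.6, 232.1]
tcp_rot: [-0.001, 1.0, 0.007, -0.002]
wrist_force: [-0.4, 0.1, -2.1]
finger_gap: 0.761
finger_force: 67.5
```

```bash
python3 go.py 657.5 -189 30 0.9
```

```text
turn [-0.0008  0.0022 -0.0008] shift [0.0146 0.0017 0.5053] t 29.3 [ 652.4 -188.6  232.1]
```

Call:
drive_tool(
  moves="0 0.002 0 0.01 0 0.04 0.5; 0 0.002 0 0.01 0 0.14 0.5; 0 0.002 0 0.01 0 0.25 0.5; 0 0.002 0 0.01 0 0.36 0.5; 0 0.002 0 0.01 0 0.43 0.5; 0 0.002 0 0.01 0 0.47 0.5; 0 0.002 0 0.01 0 0.48 0.5; 0 0.002 0 0.01 0 0.48 0.5",
)

```text
t: 30.1
tcp_pos: [657.9, -188.8, 41.2]
tcp_rot: [-0.0, 1.0, 0.007, 0.001]
wrist_force: [1.2, 0.4, -2.2]
finger_gap: 0.761
finger_force: 67.4
```

Call:
drive_tool(
  moves="0 0 0 0 0 0 0.5; 0 0 0 0 0 0 0.5; 0 0 0 0 0 0 0.5; 0 0 0 0 0 0 0.5",
)

```text
t: 30.5
tcp_pos: [658.2, -188.8, 42.0]
tcp_rot: [0.0, 1.0, 0.008, 0.002]
wrist_force: [0.2, 0.2, -3.4]
finger_gap: 0.761
finger_force: 67.4
```

```bash
python3 go.py 657.5 -189 17 0.9
```

```text
turn [ 0.0002 -0.0021 -0.0004] shift [-0.002   0.0006  0.0625] t 30.5 [ 658.2 -188.8   42. ]
```

Call:
drive_tool(
  moves="0 -0.002 0 -0.002 0 0.02 0.5; 0 -0.002 0 -0.002 0 0.04 0.5; 0 -0.002 0 -0.002 0 0.055 0.5; 0 -0.002 0 -0.002 0 0.061 0.5; 0 -0.002 0 -0.002 0 0.061 0.5; 0 -0.002 0 -0.002 0 0.061 0.5; 0 -0.002 0 -0.002 0 0.061 0.5",
)

```text
t: 31.2
tcp_pos: [656.5, -188.4, 16.8]
tcp_rot: [-0.0, 1.0, 0.008, -0.001]
wrist_force: [-4.7, 1.3, 6.5]
finger_gap: 0.762
finger_force: 68.1
```

Call:
drive_tool(
  moves="0 0 0 0 0 0 1; 0 0 0 0 0 0 1; 0 0 0 0 0 0 1; 0 0 0 0 0 0 1; 0 0 0 0 0 -0.04 1; 0 0 0 0 0 -0.12 1; 0 0 0 0 0 -0.22 1; 0 0 0 0 0 -0.32 1",
)

```text
t: 32.0
tcp_pos: [656.9, -188.5, 146.6]
tcp_rot: [-0.0, 1.0, 0.008, -0.001]
wrist_force: [0.7, 0.2, -0.1]
finger_gap: 1.004
finger_force: 0.0
```

Call:
drive_tool(
  moves="0 0 0 0 0 -0.1 1; 0 0 0 0 0 -0.2 1; 0 0 0 -0.1 0 -0.22 1; 0 0 0 -0.2 0 -0.22 1; 0 0 0 -0.3 0 -0.22 1; 0 0 0 -0.4 0 -0.22 1; 0 0 0 -0.5 0 -0.22 1; 0 0 0 -0.5 0 -0.22 1",
)

```text
t: 32.8
tcp_pos: [452.6, -190.6, 232.7]
tcp_rot: [-0.001, 1.0, 0.007, -0.002]
wrist_force: [-0.7, 0.3, -0.6]
finger_gap: 1.0
finger_force: 0.0
```

Call:
drive_tool(
  moves="0 0 0 -0.05 0.05 0 1; 0 0 0 -0.05 0.1 0 1; 0 0 0 -0.05 0.1 0 1; 0 0 0 -0.05 0.1 0 1",
)

```text
t: 33.2
tcp_pos: [438.5, -232.2, 233.7]
tcp_rot: [-0.0, 1.0, 0.007, 0.0]
wrist_force: [1.7, 0.3, 0.8]
finger_gap: 1.0
finger_force: 0.0
```

```bash
python3 - <<'E'
from h import *
t=env.camera("top")
for n,x,y,a,L,W in(("blue",657.5,-189,.9,144,66),("green",470,306.7,-9.2,120,63),("yellow",658.3,13.8,9.3,96,60),("red",445,46,-16.6,72,56)):
    pass
im=t["color"][130:300,160:400]; im=cv2.resize(im,(792,561),interpolation=cv2.INTER_CUBIC)
cv2.imwrite("pics/t10.png",im[:,:,::-1])
E
```

```text
(no output)
```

View pics/t10.png

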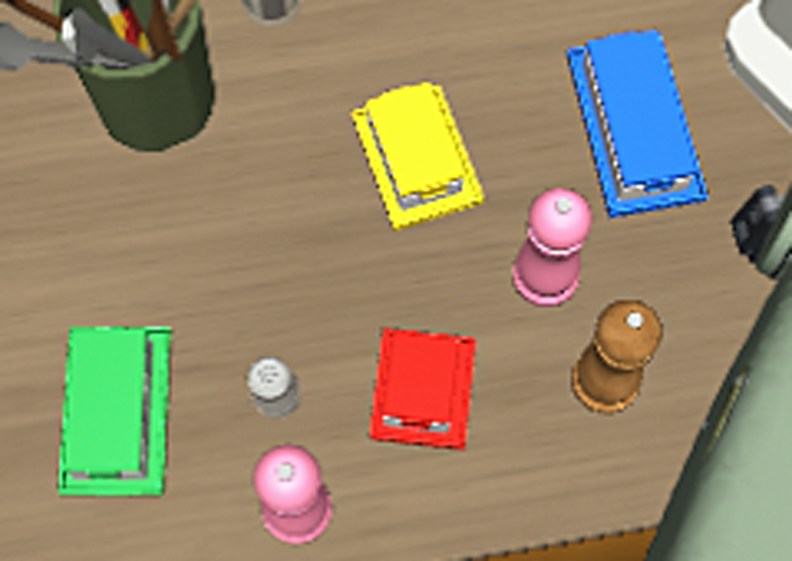

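All four boxes are in their trays, with salt at (272,385) and the mill at (617,355) standing. I'll check green, the tightest-looking one, numerically and also look from the side.

```bash
python3 - <<'E'
from fit import *
t=env.camera("top"); o=np.array([160,130]); S=[(1,1),(1,-1),(-1,-1),(-1,1)]
for n,p,L,W in(("green",[(73,327),(147,327),(140,474),(66,474)],120,63),("blue",[(587,38),(660,30),(697,172),(620,186)],144,66)):
    print(n,*fit(t,np.array(p)/3.3+o-.35,S,L,W,48))
c=env.camera("side"); im=cv2.resize(c["color"][140:300,180:400],(770,560),interpolation=cv2.INTER_CUBIC); cv2.imwrite("pics/s11.png",im[:,:,::-1])
E
```

```text
green [467.5 305.5  -8.5] [-2.3  0.6 -1.4 -0.5  2.  -1.6  1.7  1.5]
blue [ 655.6 -186.5   -0.8] [-1.  -0.6  0.8  0.8 -1.2  1.6  1.5 -1.8]
```

View pics/s11.png

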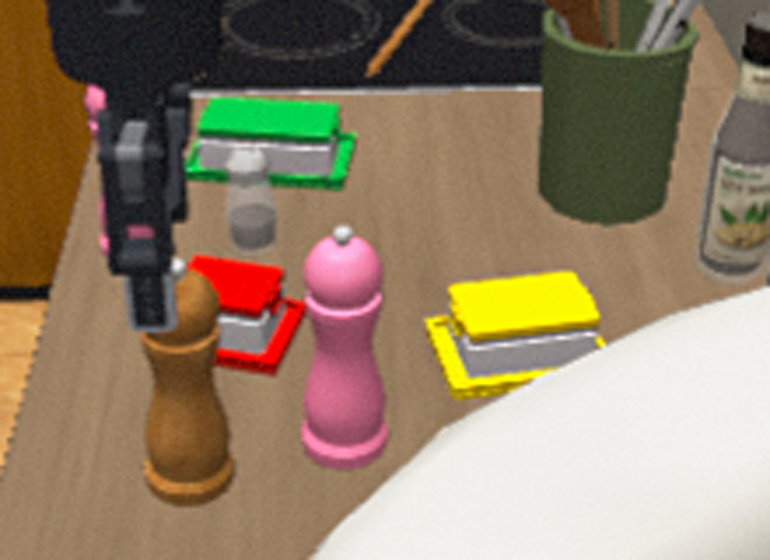

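The side view shows green, red and yellow flat inside their rims with the shaker and mill standing. Green and blue both fit within about 3 mm of their tray centres, so I'm handing in.

```bash
python3 -c "
from cell import env
print(env.finish_job())"
```

```text
the job is handed in; nothing more can be done
None
```

I placed all four lunch boxes right way up and flat inside their matching trays, and handed the job in at about 33 s; the salt shaker and the pepper mill still stand where they were.

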